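# Third hand: hold a display-stand strut against a sprung panel

### The arm

A 6-joint arm with a two-finger parallel gripper is mounted at the origin on a cart in front of the work surface, level with it; the furniture and walls round the work are solid. World frame = base frame: x ahead of the robot, y to its left, z up, the work surface at z = 0. Lengths are in mm, angles in rad, forces in N, time in s.
With the tool pointing down it reaches from about 275 to 725 mm from the base axis. Payload 15.9 kg.
Tool frame: the origin (TCP) lies midway between the tips of the shut fingers; the grasp point (between the pads) lies robot.grip_depth behind it (robot.grip_depth is the distance from the TCP to the grasp point, in mm); z points along the fingers, y is the line along which they close (so a half turn about z gives the same grasp; the last joint's range is limited). The gripper opens to 85 mm and grips with 20 to 120 N. Pads are 22 mm wide; open, the fingers measure 114 mm over their backs; the gripper's body (76 mm by 85 mm) begins 54 mm behind the grasp point. The pads swing forward as they close: fully open they stand 13 mm farther back than shut.
Start: joints at [1.341, 0.213, -0.034, 1.323, 0, 1.571], TCP at [113.886, 486.842, 231.306] pointing down, gripper open.
Joint ranges: [-2.98, 2.98], [-0.74, 1.72], [-1.14, 1.35], [-2.1, 2.04], [-1.57, 1.44], [-3.14, 3.14]. Speed limits (rad/s): [1.89, 1.89, 2.39, 2.57, 3.14, 3.14].

### API

Orientations are given as a unit quaternion [x, y, z, w].
In Python, from workcell import robot gives the robot as it stands. Calls block until the motion is done:
- robot.goto(position, orientation): joint-space move of the TCP to a pose.
- robot.move_straight(position, ori=None, speed=150, until_force=None): straight line of the TCP; ori=None keeps the orientation; speed is the mean speed in mm/s. With until_force (N) it stops when the force on the tool has changed by that much, and returns True; else False.
- robot.move_joints(angles): joint-space move.
- robot.grip(opening): finger opening in mm; the grip force is fixed at half the most; returns when the fingers have stopped.
- robot.wait(seconds).
- robot.solve_ik(position, orientation): joint angles nearest the present ones, or None.
- robot.sense(): the state.
- robot.snapshot(name): name is "side" or "top"; returns the picture (420x560x3 uint8, red, green, blue); there is no depth.
- robot.calibration(name): a dict with "fx", "fy", "cx", "cy" (pixels), "T" (4x4, takes a point from camera to world coordinates). Camera axes: x right, y up, looking along -z (the intrinsics and any distortion apply to the point x, -y, -z); pixel columns grow to the right and rows downward; lengths in mm; the calibration is good to about 2 mm. A picture is of the moment at which its call begins. calibration takes no time and is no camera call.
A pose or a line that the arm cannot do raises robot.PlanningError and nothing moves.
- robot.hand_in(): hands the job in; it is judged then, once.
Trained networks look in the newest picture that a camera, given by its name, has taken for a name from the list of things; names that differ only in an ending like _2 or _b are one class to them, and where a whole thing is asked for, a point or a joint stands for the part that bears it (a point fixed in the world has none). Each returns a list of dicts, best first, with "p" (0 to 1); they miss things now and then, are a little off and sometimes report something else, mostly with a low value. They report only what shows in the picture. A call takes as long as a camera call.
- robot.cut_out(camera, thing): "mask" (420x560 bool, what is visible of it) and "bbox" ([left, top, right, bottom] in pixels, round what is visible of it).
The state is a dict: "t": time; "qpos": joint angles; "dq": joint speeds; "joint_torque": joint torques, N m; "eef_pos": TCP position; "tool_rot": TCP orientation; "ft_force": force on the tool from outside, world axes, zero at the start; "torque": the same for the moment, N m; "gripper_width": finger opening in mm; "grip_force": force on a finger pad.
Only numpy, scipy, OpenCV 4.12 (cv2) and the standard library are available. Lean on these libraries where they do the work, as an engineer would, in place of code of your own. Each camera call takes 0.05 s, during which the arm holds its last target. There are 200 camera calls.

### The job

I am about to screw the dark walnut strut of our new display stand to the white panel of the assembly jig: pick the strut up, lay it flat on the jig's bed with one long side touching the aluminium side stop, and push its end squarely against the white panel until the black pointer stands in the green band, never letting it reach the red. Keep the push steady there for at least three seconds and finish while still holding it pressed, without letting go. Leave the pale strut, the cup, the tape roll and the label roll where they are.

Things in the scene. Friction and masses are not known exactly. Their poses are not given: they have to be found in the camera images.
- walnut_strut: The work piece: dark walnut block, 120 (x, length) x 44 (y, width) x 38 mm (z, height), 0.1 to 0.23 kg, edges rounded 3 mm, both ends alike (small brass insert in each end; either end may meet the panel). Lies on the counter. Origin: centre of its underside; x along its length, z up.
- ash_strut: Bystander: pale wood block of the same shape and size as the walnut strut, same origin and axes. Lies on the counter; the two blocks may have changed places.
- jig: Assembly jig fixed to the counter: plywood bed 220 mm (x) by y = -65 to +50 mm, top 18 mm above the counter, open at the near end and on the right. Origin: at counter height, midway along x; x along the push, towards the white panel, away from the robot; y to the left; z up. Unpressed panel face at x = +25 mm; behind it a wooden block at x = 67 to 95 mm, 62 mm above the counter.
- stop_face (a point): Aluminium side stop, left of the work place. This point is the middle of the lower edge of its right face, at jig (x, y, z) = (-8, +26, +18) mm; axes as the jig's. The face is flat along x, 58 mm long (jig x -37 to +21), 26 mm high above the bed. The strut's long side must touch it: the strut's centre is then at jig y = +4 mm.
- panel (a joint): How far the white panel is pushed in (m), along the jig's +x: 0 at rest, stopped at 0.022. A spring pushes back with 1 N per mm (1000 N/m from 0 at rest). The black pointer rides on the panel: it is in the green band from 0.005 to 0.013 (5 to 13 N), and reaches the red band at 0.016.
- panel_face (a point): Centre of the white panel's face, 19 mm above the bed, where the strut's end bears; moves with the panel; axes as the jig's (x into the panel). Panel 80 mm wide, 14 thick, 49 high above the bed. Right of it a fixed white scale block (jig x 22 to 66, y -63 to -49 mm, 46 high above the bed) has the green band and, farther in, the red band on top, under the black pointer.
- espresso_cup: Bystander: white espresso cup with handle, 60x85x56 mm, origin at the centre of its underside.
- tape_roll: Bystander: roll of brown tape, 92x90x48 mm, lying flat, origin at the centre of its underside.
- label_roll: Bystander: roll of white labels, 69 mm across, 30 mm high, lying flat, origin at the centre of its underside.

How it is judged (in metres and radians):
On the way, in this order (a step that is already met when the one before it is completed fails the run):
1. the walnut strut is picked up, clear of the counter by more than 26 mm (height (world z) of walnut_strut above 0.026 m), for 0.1 s.
2. the walnut strut lies flat and square on the bed against the side stop and is pressed steadily against the panel, pointer in the green band, for 3 s (z of walnut_strut in the frame of jig between 0.014 and 0.022 m and y of walnut_strut in the frame of jig between 0 and 0.006 m and angle between the x axis of walnut_strut and the x axis of jig, either way round below 0.06 rad and angle between walnut_strut's own z axis and vertical below 0.07 rad and value of joint panel between 0.005 and 0.013 m and contact force between walnut_strut and panel between 3 and 16 N and linear speed of walnut_strut below 0.02 m/s and contact force between walnut_strut and the fingers above 1 N), for 3 s.
At the end, for the whole second after the job is handed in: Walnut strut still held by the fingers, at rest, flat on the bed (4 mm), within 0.06 rad of the jig's x, at the side stop (within 4 mm), pressing the panel (3 to 16 N) with the pointer in the green (panel in by 5 to 13 mm); bystanders within 20 mm of their places (all of step 2 and distance of each of ash_strut, espresso_cup, tape_roll, label_roll from where it was at the start of the episode below 0.02 m); the arm keeps its last pose, push and grip.
It fails at once if the pointer reaches the red band (value of joint panel above 0.016 m).
It fails at once if a bystander is moved more than 20 mm (distance of any of ash_strut, espresso_cup, tape_roll, label_roll from where it was at the start of the episode above 0.02 m).
It also fails if it takes over 56 s, if anything falls off the work surface, if the arm or the gripper's body presses on something with over 40 N, if the wrist force passes 120 N, or if a joint passes its speed limit or range.

## Working session

There is one attempt and no reset: what is moved stays moved. The work goes in short steps, each a Python script; the robot and the scene stay as the last script left them, time stands still between calls to the robot, and variables do not carry over. Pictures are saved under pics/ and viewed, at most 10 in all, crops included, and the job is handed in when it is done.

```bash
mkdir -p pics; ls
cat > h.py <<'E'
import numpy as np, cv2
from workcell import robot
def ray(cam,px):
    c=robot.calibration(cam);T=np.array(c["T"])
    d=np.array([(px[0]-c["cx"])/c["fx"],-(px[1]-c["cy"])/c["fy"],-1.])
    return T[:3,3],T[:3,:3]@d
def onplane(cam,px,z):
    o,d=ray(cam,px);return (o+d*(z-o[2])/d[2])
def proj(cam,P):
    c=robot.calibration(cam);T=np.array(c["T"])
    p=T[:3,:3].T@(np.array(P)-T[:3,3]);return np.array([c["cx"]+c["fx"]*p[0]/-p[2],c["cy"]+c["fy"]*-p[1]/-p[2]])
E
python3 - <<'E'
from h import *
for n in("top","side"):
    im=robot.snapshot(n);cv2.imwrite(f"pics/{n}0.png",im[...,::-1]);c=robot.calibration(n);print({k:np.round(v,3).tolist() for k,v in c.items()})
    for t in("walnut_strut","ash_strut","jig","panel","espresso_cup","tape_roll","label_roll"):
        for r in robot.cut_out(n,t)[:2]:
            m=r["mask"].astype(np.uint8);print(n,t,round(r["p"],2),r["bbox"],m.sum(),[np.round(q,1).tolist() if not np.isscalar(q) else q for q in cv2.minAreaRect(cv2.findNonZero(m))])
s=robot.sense();print(s,robot.grip_depth)
E
```

```text
pics
{'fx': 438.315, 'fy': 438.315, 'cx': 273.034, 'cy': 212.217, 'T': [[0.004, 0.99, -0.14, 300.013], [-1.0, 0.006, 0.011, -266.183], [0.012, 0.14, 0.99, 1118.379], [0.0, 0.0, 0.0, 1.0]]}
top walnut_strut 0.97 [158.1, 184.0, 186.0, 236.0] 894 [[170.9, 210.2], [48.6, 19.3], 74.2913589477539]
top ash_strut 0.92 [235.4, 190.8, 253.0, 240.0] 856 [[244.3, 214.8], [18.1, 48.0], 2.0454084873199463]
top jig 0.88 [288.0, 165.4, 359.5, 260.5] 3910 [[322.6, 211.7], [47.1, 87.0], 18.43494987487793]
top panel 0.9 [310.7, 177.4, 343.3, 208.0] 357 [[326.9, 193.6], [34.6, 15.7], 19.653825759887695]
top espresso_cup 0.81 [356.9, 239.3, 382.2, 271.9] 612 [[365.7, 253.1], [25.6, 32.9], 69.775146484375]
top tape_roll 0.73 [210.5, 136.9, 249.4, 177.6] 565 [[229.8, 157.6], [38.5, 34.9], 63.43495178222656]
top label_roll 0.57 [238.7, 258.7, 268.5, 283.2] 425 [[252.5, 270.0], [26.0, 27.0], 90.0]
{'fx': 476.701, 'fy': 476.701, 'cx': 283.059, 'cy': 204.259, 'T': [[0.859, 0.171, -0.483, -53.807], [-0.512, 0.32, -0.797, -1108.665], [0.018, 0.932, 0.362, 432.279], [0.0, 0.0, 0.0, 1.0]]}
side walnut_strut 0.84 [
[... 993 characters left out ...]
4094e+00,  2.12880096e-01, -3.44094989e-02,  1.32348620e+00,
       -1.38690899e-05,  1.57078698e+00]), 'dq': array([ 1.98425240e-04,  9.86223890e-05, -6.88803829e-04,  9.35375796e-05,
       -1.29251209e-03,  2.19103712e-03]), 'joint_torque': array([-6.44736909e-03, -6.85903502e+01,  4.87320471e+01,  7.41643726e-04,
       -8.29904675e-04, -3.18234561e-05]), 'eef_pos': array([113.87104385, 486.84772005, 231.31201567]), 'tool_rot': array([1.14620543e-01, 9.93409347e-01, 9.40341141e-06, 8.06562277e-06]), 'ft_force': array([-0.29629986, -0.40118348, -0.14900327]), 'torque': array([ 0.04362759,  0.00323576, -0.00750897]), 'grip_force': 0.0, 'gripper_width': 85.05945204868858} 18.700000000000003
```

Run:
```python
import cv2,numpy as np
a=cv2.imread("pics/top0.png")[120:300,140:400];b=cv2.imread("pics/side0.png")[160:300,190:400]
cv2.imwrite("pics/top0c.png",cv2.resize(a,None,fx=3,fy=3,interpolation=2));cv2.imwrite("pics/side0c.png",cv2.resize(b,None,fx=3.8,fy=3.8,interpolation=2))
```

```text
(no output)
```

View pics/top0c.png

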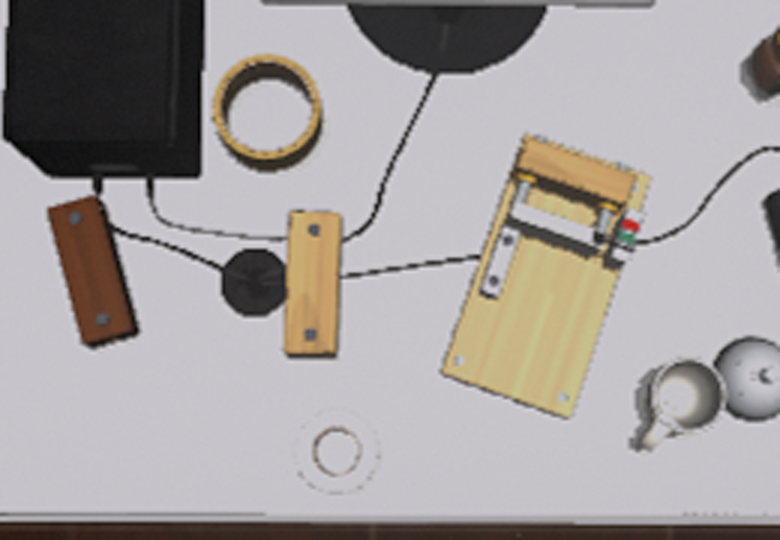

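View pics/side0c.png

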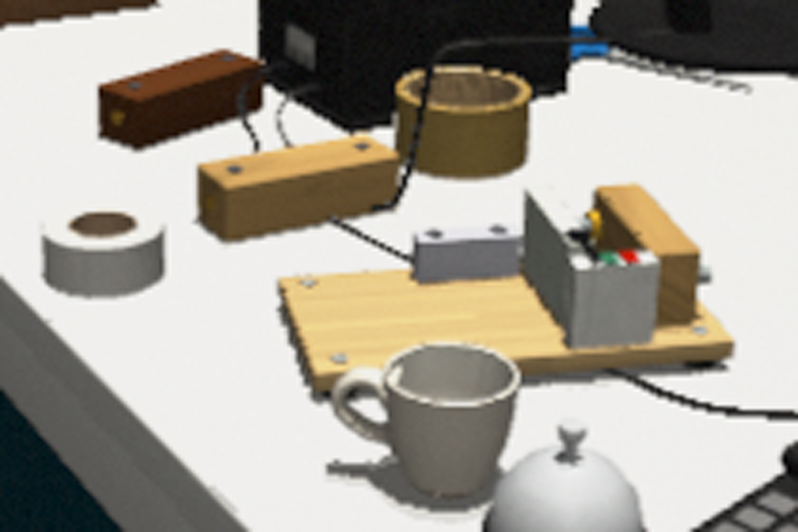

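The walnut strut is at the left, around top-image px (171,210), and the ash strut around (244,215). The jig is near (323,212), with its panel facing up and to the right. The masks agree with this. Next I'll fit the poses by matching silhouettes.

```bash
cat > fit.py <<'E'
from h import *
from scipy.optimize import minimize
S=4
JIG=[(-110,110,-65,50,0,18),(67,95,-40,40,18,62),(25,39,-40,40,18,67),(-37,21,26,40,18,44),(22,66,-63,-49,18,64)]
STRUT=[(-60,60,-22,22,0,38)]
def render(cam,boxes,x,y,th):
    im=np.zeros((420*S,560*S),np.uint8);c,s=np.cos(th),np.sin(th)
    for b in boxes:
        P=[proj(cam,(x+c*u-s*v,y+s*u+c*v,w)) for u in b[:2] for v in b[2:4] for w in b[4:]]
        h=cv2.convexHull(np.float32(P));cv2.fillConvexPoly(im,np.int32(np.round((h+.5)*S*16-8)),255,cv2.LINE_AA,4)
    return cv2.resize(im,(560,420),interpolation=cv2.INTER_AREA)/255.
def fit(masks,boxes,x0):
    f=lambda p:sum(np.abs(render(c,boxes,p[0],p[1],p[2]/100)-m).sum() for c,m in masks.items())
    best=None
    for d in(0,6,-6):
        x=np.array([x0[0],x0[1],x0[2]*100+d])
        r=minimize(f,x,method="Nelder-Mead",options=dict(initial_simplex=[x,x+[8,0,0],x+[0,8,0],x+[0,0,8]],xatol=.05,fatol=.5))
        if best is None or r.fun<best.fun:best=r
    return np.r_[best.x[:2],best.x[2]/100],best.fun
E
python3 - <<'E'
from fit import *
M={}
for n in("top","side"):
    robot.snapshot(n)
    for t in("walnut_strut","jig","panel"):
        M[n,t]=robot.cut_out(n,t)[0]["mask"].astype(float)
    M[n,"jig"]=np.maximum(M[n,"jig"],M[n,"panel"])
def go(t,boxes,px,th):
    p=onplane("top",px,15)
    for cs in(("top","side"),("top",),("side",)):
        r,f=fit({c:M[c,t] for c in cs},boxes,(p[0],p[1],th));print(t,cs,r.round(3),round(f))
go("walnut_strut",STRUT,(170.9,210.2),.27)
go("jig",JIG,(322.6,211.7),-.32)
p=proj("top",(300,0,0));print(p)
for px in((207,178),(145,165),(160,178)):print(onplane("top",px,0).round(),onplane("top",px,150).round())
E
```

```text
Traceback (most recent call last):
  File "fit.py", line 17, in fit
    r=minimize(f,x,method="Nelder-Mead",options=dict(initial_simplex=[x,x+[8,0,0],x+[0,8,0],x+[0,0,8]],xatol=.05,fatol=.5))
  File "fit.py", line 13, in <lambda>
    f=lambda p:sum(np.abs(render(c,boxes,p[0],p[1],p[2]/100)-m).sum() for c,m in masks.items())
               ~~~^^^^^^^^^^^^^^^^^^^^^^^^^^^^^^^^^^^^^^^^^^^^^^^^^^^^^^^^^^^^^^^^^^^^^^^^^^^^^
  File "fit.py", line 13, in <genexpr>
    f=lambda p:sum(np.abs(render(c,boxes,p[0],p[1],p[2]/100)-m).sum() for c,m in masks.items())
                          ~~~~~~^^^^^^^^^^^^^^^^^^^^^^^^^^^^
  File "fit.py", line 9, in render
    P=[proj(cam,(x+c*u-s*v,y+s*u+c*v,w)) for u in b[:2] for v in b[2:4] for w in b[4:]]
       ~~~~^^^^^^^^^^^^^^^^^^^^^^^^^^^^^
  File "h.py", line 10, in proj
    c=robot.calibration(cam);T=np.array(c["T"])
ValueError: time passes only in moves, steps and waits
```

```bash
sed -i 's/robot.calibration(cam)/CAL[cam]/; /^from workcell/a CAL={n:robot.calibration(n) for n in("top","side")}' h.py
cat > m.py <<'E'
from fit import *
M={}
for n in("top","side"):
    robot.snapshot(n)
    for t in("walnut_strut","jig","panel"):
        M[n,t]=robot.cut_out(n,t)[0]["mask"].astype(float)
    M[n,"jig"]=np.maximum(M[n,"jig"],M[n,"panel"])
def go(t,boxes,px,th):
    p=onplane("top",px,15)
    for cs in(("top","side"),("top",),("side",)):
        r,f=fit({c:M[c,t] for c in cs},boxes,(p[0],p[1],th));print(t,cs,r.round(3),round(f))
go("walnut_strut",STRUT,(170.9,210.2),.27)
go("jig",JIG,(322.6,211.7),-.32)
for px in((207,178),(145,165),(160,178)):print(onplane("top",px,0).round(),onplane("top",px,150).round())
print(robot.sense()["t"])
E
python3 m.py
```

```text
Traceback (most recent call last):
  File "m.py", line 6, in <module>
    M[n,t]=robot.cut_out(n,t)[0]["mask"].astype(float)
           ~~~~~~~~~~~~~~~~~~^^^
IndexError: list index out of range
```

```bash
python3 - <<'E'
s=open("m.py").read().replace('''        M[n,t]=robot.cut_out(n,t)[0]["mask"].astype(float)''','''        for _ in range(4):
            r=robot.cut_out(n,t)
            if r and r[0]["p"]>.5: break
            robot.snapshot(n)
        print(n,t,r[0]["p"],r[0]["bbox"]);M[n,t]=r[0]["mask"].astype(float)''')
open("m.py","w").write(s)
E
python3 m.py
```

```text
top walnut_strut 0.78 [156.9, 185.0, 187.5, 233.5]
top jig 0.91 [287.7, 164.6, 359.6, 259.0]
top panel 0.57 [308.9, 182.2, 343.2, 204.4]
side walnut_strut 0.73 [213.5, 173.8, 261.3, 200.4]
side jig 0.95 [264.8, 208.0, 382.8, 266.7]
side panel 0.79 [328.5, 209.6, 379.4, 245.2]
walnut_strut ('top', 'side') [ 4.59961e+02 -2.14150e+01  3.09000e-01] 186
walnut_strut ('top',) [ 4.58207e+02 -2.15480e+01  3.11000e-01] 65
walnut_strut ('side',) [ 4.62604e+02 -2.39200e+01  3.47000e-01] 77
jig ('top', 'side') [ 4.64432e+02 -3.97575e+02 -3.42000e-01] 1193
jig ('top',) [ 4.63208e+02 -3.97286e+02 -3.39000e-01] 96
jig ('side',) [ 4.75740e+02 -3.84117e+02 -3.74000e-01] 892
[ 547. -107.    0.] [ 514. -128.  150.]
[581.  55.   0.] [543.  12. 150.]
[546.  15.   0.] [513. -23. 150.]
1.75
```

```bash
cat > ov.py <<'E'
from fit import *
def wire(im,cam,boxes,x,y,th,k,o,col):
    c,s=np.cos(th),np.sin(th)
    for b in boxes:
        P=[(np.array(proj(cam,(x+c*u-s*v,y+s*u+c*v,w)))+.5-o)*k for u in b[:2] for v in b[2:4] for w in b[4:]]
        for i in range(8):
            for j in(1,2,4):
                if not i&j: cv2.line(im,*[tuple(int(a) for a in np.round(P[q]*16)) for q in(i,i|j)],col,1,cv2.LINE_AA,4)
E
python3 - <<'E'
from ov import *
out=[]
for n,f,o,k in(("top","pics/top0.png",(150,155),3.6),("side","pics/side0.png",(205,165),4)):
    im=cv2.imread(f)[o[1]:o[1]+(110 if n=="top" else 108),o[0]:o[0]+(215 if n=="top" else 190)]
    im=cv2.resize(im,None,fx=k,fy=k,interpolation=2)
    wire(im,n,STRUT,459,-21.5,.30,k,np.array(o),(0,255,255));wire(im,n,JIG,463.2,-397.3,-.339,k,np.array(o),(255,0,255))
    cv2.imwrite(f"pics/ov_{n}.png",im)
E
```

```text
(no output)
```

View pics/ov_top.png

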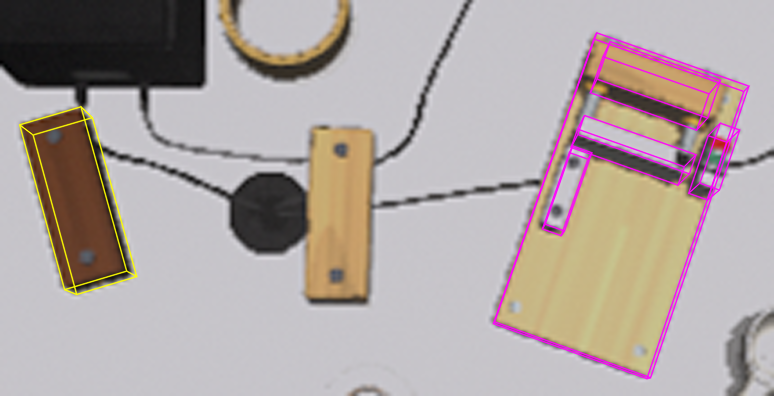

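View pics/ov_side.png

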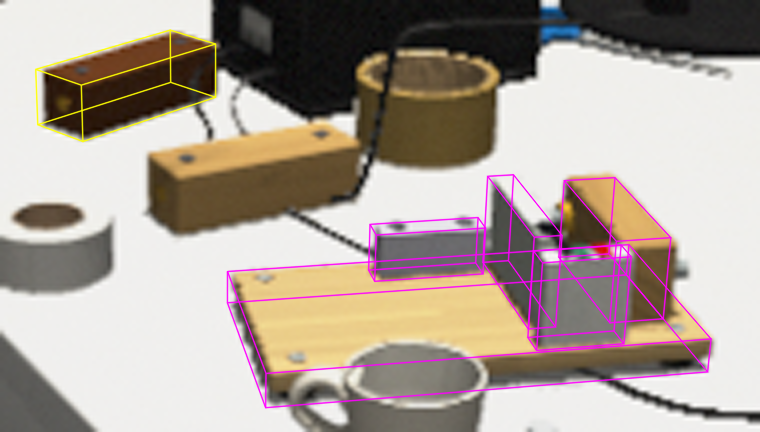

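The jig overlay fits in both views. The strut overlay is within about 1 px. Before moving I want to know what the black disc at top px (225,213) and the arching cable are.

Run:
```python
from h import *
a=cv2.imread("pics/side0.png");b=cv2.imread("pics/top0.png")
for z in(0,150,300,450):
    P=onplane("top",(225,213),z);q=proj("side",P);print(z,P.round(),q.round());cv2.circle(a,tuple(int(v) for v in q),3,(0,0,255),1)
cv2.imwrite("pics/full.png",np.hstack([cv2.resize(a[:330,60:500],(440,330)),b[60:390,100:460]]))
q=lambda p,yaw:None
for p,yaw in(((460-38*np.cos(.29),-22-38*np.sin(.29)),.29),((464.5-64*np.cos(.339)+4*np.sin(.339),-397+64*np.sin(.339)+4*np.cos(.339)),-.339)):
    from scipy.spatial.transform import Rotation as R
    for y in(yaw,yaw+np.pi):
      o=(R.from_euler("z",y)*R.from_quat([1,0,0,0])).as_quat()
      print(np.round(p,1),[ (lambda s:None if s is None else np.round(s,2))(robot.solve_ik([p[0],p[1],z],o)) for z in(3,21,120)])
```

```text
0 [ 456. -155.    0.] [259. 209.]
150 [ 435. -170.  150.] [254. 151.]
300 [ 414. -185.  300.] [248.  85.]
450 [ 393. -200.  450.] [242.   8.]
[423.6 -32.9] [array([-0.08,  0.25, -0.62,  0.71,  0.  ,  2.77]), array([-0.08,  0.22, -0.59,  0.75,  0.  ,  2.77]), array([-0.08,  0.12, -0.44,  1.02,  0.  ,  2.77])]
[423.6 -32.9] [array([-0.08,  0.25, -0.62,  0.71,  0.  , -0.37]), array([-0.08,  0.22, -0.59,  0.75,  0.  , -0.37]), array([-0.08,  0.12, -0.44,  1.02,  0.  , -0.37])]
[ 405.5 -371.9] [array([-0.74,  0.46, -0.29,  0.82,  0.  ,  2.74]), array([-0.74,  0.44, -0.27,  0.86,  0.  ,  2.74]), array([-0.74,  0.36, -0.12,  1.09,  0.  ,  2.74])]
[ 405.5 -371.9] [array([-0.74,  0.46, -0.29,  0.82,  0.  , -0.4 ]), array([-0.74,  0.44, -0.27,  0.86,  0.  , -0.4 ]), array([-0.74,  0.36, -0.12,  1.09,  0.  , -0.4 ])]
```

View pics/full.png

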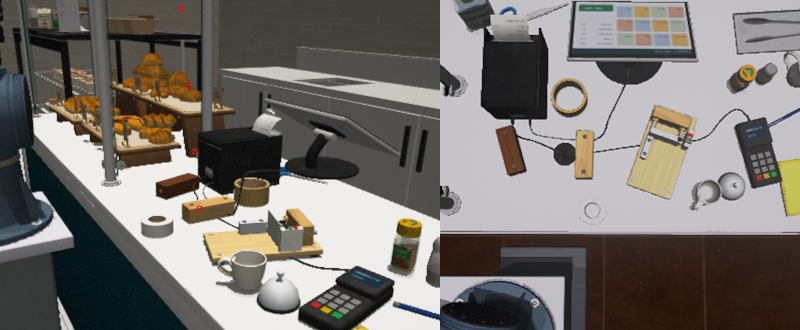

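The disc is a flat cable grommet on the counter. There are steel shelf posts near the robot's left side, though, so I'll locate them before sweeping the arm past.

Run:
```python
from h import *
a=cv2.imread("pics/side0.png");b=cv2.imread("pics/top0.png")
for px in((169,183),(164,60),(264,125),(270,60)):print("side",px,[onplane("side",px,z).round() for z in(0,30)])
for px in((110,262),(112,143)):print("top",px,[onplane("top",px,z).round() for z in(0,300)])
cv2.imwrite("pics/posts.png",np.hstack([cv2.resize(a[:240,:300],(500,400)),cv2.resize(b[:,80:230],(214,600))[:400] if 0 else cv2.resize(b[110:350,80:260],(300,400))]))
```

```text
side (169, 183) [array([325., 134.,  -0.]), array([299.,  47.,  30.])]
side (164, 60) [array([1580., 4104.,    0.]), array([1466., 3742.,   30.])]
side (264, 125) [array([937., 701.,   0.]), array([869., 575.,  30.])]
side (270, 60) [array([2683., 3753.,    0.]), array([2493., 3416.,   30.])]
top (110, 262) [array([329., 132.,   0.]), array([321.,  25., 300.])]
top (112, 143) [array([639., 144.,   0.]), array([548.,  34., 300.])]
```

View pics/posts.png

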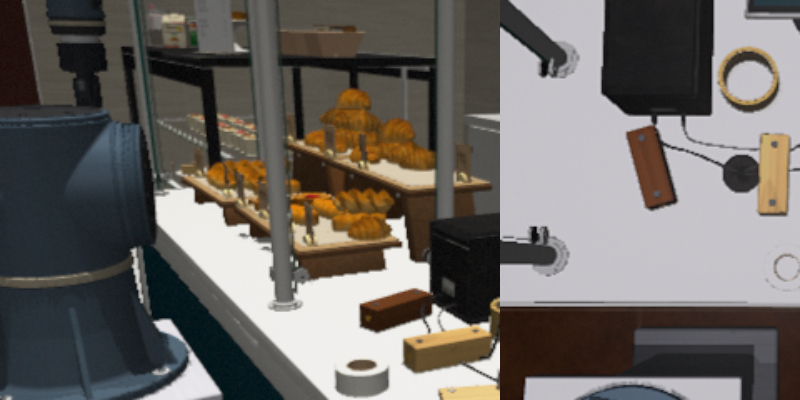

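There is a tall post standing at about (330,132), at radius 355 mm and bearing 22°. It is inside the sweep from the start pose to the strut, so I need a tucked posture to pass it.

Run:
```python
from h import *
from scipy.spatial.transform import Rotation as R
from scipy.optimize import least_squares
a=.0;D=[]
for r in(120,160,200,240,275,350,450,550,650):
    row=[]
    for z in(20,150,250,350,450,550):
        o=(R.from_euler("z",1.34)*R.from_quat([1,0,0,0])).as_quat()
        q=robot.solve_ik([r*np.cos(1.34),r*np.sin(1.34),z],o)
        row.append(None if q is None else np.round(q[[0,1,2,3,5]],2).tolist())
        if q is not None and abs(q[0]-1.34)<.1:D.append((r,z,*q))
    print(r,row[1::1] if r<300 else "")
D=np.array(D);r,z,q2,q3=D[:,0],D[:,1],D[:,3],D[:,4]
for sgn in(0,1):
    ph=lambda p:p[4]+q3-sgn*q2
    f=lambda p:np.r_[p[0]+p[1]*np.sin(q2)+p[2]*np.cos(ph(p))-r,p[3]+p[1]*np.cos(q2)+p[2]*np.sin(ph(p))-z]
    s=least_squares(f,[0,400,400,200,0]);print(sgn,s.x.round(2),np.abs(s.fun).max())
```

```text
120 [[1.34, -0.61, -0.87, 1.31, -3.14], [1.34, -0.6, -0.61, 1.56, -3.14], [1.34, -0.54, -0.34, 1.78, -3.14], [1.34, -0.45, -0.02, 2.0, -3.14], None]
160 [[1.34, -0.5, -0.83, 1.24, -3.14], [1.34, -0.51, -0.58, 1.5, -3.14], [1.34, -0.46, -0.31, 1.73, -3.14], [1.34, -0.38, 0.01, 1.96, -3.14], None]
200 [[1.34, -0.4, -0.78, 1.19, -3.14], [1.34, -0.42, -0.54, 1.45, -3.14], [1.34, -0.39, -0.27, 1.69, -3.14], [1.34, -0.3, 0.05, 1.92, -3.14], None]
240 [[1.34, -0.3, -0.73, 1.14, -3.14], [1.34, -0.33, -0.49, 1.41, -3.14], [1.34, -0.31, -0.22, 1.65, -3.14], [1.34, -0.23, 0.1, 1.9, -3.14], None]
275 [[1.34, -0.22, -0.68, 1.12, -3.14], [1.34, -0.26, -0.44, 1.38, -3.14], [1.34, -0.24, -0.18, 1.63, -3.14], [1.34, -0.16, 0.14, 1.88, -3.14], None]
350 
450 
550 
650 
0 [ 1.7616e+02  5.0192e+02  2.1950e+02 -2.2214e+02  2.4000e-01] 225.46954518480584
1 [-0.0000e+00  4.8600e+02  3.9857e+02 -2.1190e+02  1.7000e-01] 3.410605131648481e-13
```

```bash
cat >> h.py <<'E'
from scipy.spatial.transform import Rotation as R
def ori(yaw): return (R.from_euler("z",yaw+np.pi)*R.from_quat([1,0,0,0])).as_quat()
def st(*k):
    s=robot.sense();print(round(s["t"],2),s["eef_pos"].round(1),"F",s["ft_force"].round(1),"M",s["torque"].round(2),"w",round(s["gripper_width"],1),"g",round(s["grip_force"],1));return s
E
python3 - <<'E'
from h import *
s=robot.sense();b=s["qpos"][0]
q=robot.solve_ik([215*np.cos(b),215*np.sin(b),260],s["tool_rot"]);print(q.round(2))
robot.move_joints(q);st()
g=np.array([460-38*np.cos(.29),-22-38*np.sin(.29)]);b2=np.arctan2(g[1],g[0])
q[0]=b2;q[5]=-.37;robot.move_joints(q);st()
robot.goto([*g,120],ori(.29));st()
print(robot.move_straight([*g,30],speed=100,until_force=6));st()
print(robot.move_straight([*g,4],speed=40,until_force=6));st()
robot.grip(38);s=st()
E
```

```text
[ 1.34 -0.39 -0.5   1.46 -0.    1.57]
2.86 [ 49.2 210.2 260.2] F [-0.  -0.1 -0.2] M [ 0.   -0.01 -0.04] w 85.5 g 0.0
4.88 [214.4 -16.4 260. ] F [-0.8 -0.1  0.8] M [ 0. -0.  0.] w 85.6 g 0.0
5.88 [423.2 -32.7 120.7] F [ 0.  -0.3 -0.1] M [-0.08 -0.03 -0.05] w 85.5 g 0.0
False
6.92 [424.  -32.9  30.6] F [ 1.5 -0.1  0. ] M [ 0.02  0.03 -0.06] w 85.2 g 0.0
False
7.72 [423.7 -32.9   4.1] F [ 0.1 -0.1 -0.5] M [ 0.01  0.02 -0.01] w 85.3 g 0.0
8.21 [423.7 -32.9   4.3] F [-2.3  0.6  8. ] M [0.12 0.41 0.05] w 43.5 g 61.8
```

```bash
cat >> h.py <<'E'
J=np.array([464.2,-397.2,-.339])
def jw(x,y):
    c,s=np.cos(J[2]),np.sin(J[2]);return np.array([J[0]+c*x-s*y,J[1]+s*x+c*y])
def wj(p):
    c,s=np.cos(J[2]),np.sin(J[2]);d=np.array(p[:2])-J[:2];return np.array([c*d[0]+s*d[1],-s*d[0]+c*d[1]])
E
python3 - <<'E'
from fit import *
robot.move_straight([423.7,-32.9,180],speed=120);s=st()
p=jw(-60-38,-6)
robot.move_straight([*p,180],ori(J[2]),speed=170);st()
robot.move_straight([*p,45],speed=120);s=st()
for n in("top","side"):
    im=robot.snapshot(n);cv2.imwrite(f"pics/{n}1.png",im[...,::-1])
M={}
for n in("top","side"):
    r=robot.cut_out(n,"walnut_strut")
    if r:M[n]=r[0]["mask"];print(n,r[0]["p"],r[0]["bbox"],M[n].sum())
np.savez("m1.npz",**M)
E
python3 - <<'E'
from ov import *
out=[]
for n,o,w,h,k in(("top",(285,150),90,115,4.3),("side",(255,165),140,110,2.85)):
    im=cv2.imread(f"pics/{n}1.png")[o[1]:o[1]+h,o[0]:o[0]+w]
    im=cv2.resize(im,None,fx=k,fy=k,interpolation=2)
    c=jw(-60,-6);z=45-4.2
    wire(im,n,[(-60,60,-22,22,z,z+38)],*c,J[2],k,np.array(o),(0,255,255));out.append(cv2.resize(im,(395,500)) if 0 else im)
H=max(i.shape[0] for i in out);out=[cv2.copyMakeBorder(i,0,H-i.shape[0],0,0,0) for i in out];cv2.imwrite("pics/ov1.png",np.hstack(out))
E
```

```text
9.82 [423.3 -32.9 179.4] F [-0.2 -0.4 -2.3] M [-0.09  0.06 -0.01] w 43.6 g 61.0
11.98 [ 370.  -369.8  180.1] F [-0.3 -0.2 -2.5] M [ 0.06  0.09 -0.01] w 43.2 g 61.0
13.26 [ 370.1 -370.6   45.7] F [-0.6 -0.7 -1.1] M [-0.02  0.06  0.03] w 43.2 g 61.0
side 0.85 [263.4, 207.1, 328.0, 237.1] 1308
```

View pics/ov1.png

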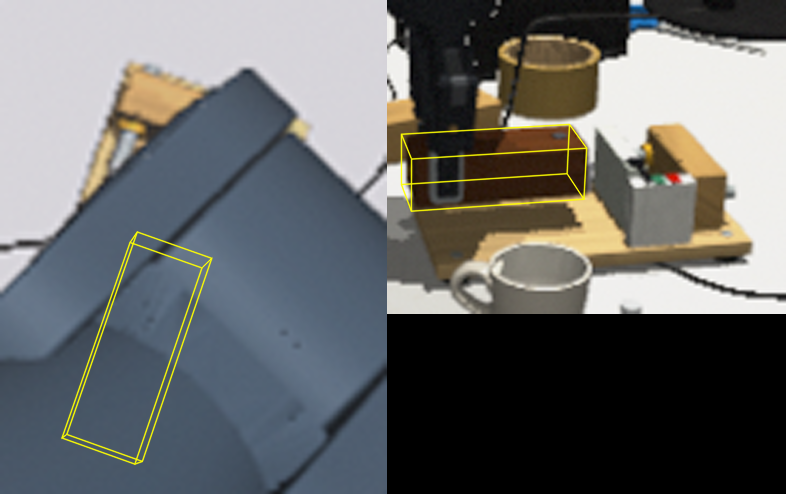

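The strut is held level, within 1–2 px of the predicted wireframe in the side view. The top view is blocked by the arm. Next: lower it until it touches, then slide it to the stop.

```bash
cat >> h.py <<'E'
def fj():
    s=robot.sense();c,sn=np.cos(J[2]),np.sin(J[2]);f=s["ft_force"];p=wj(s["eef_pos"])
    r=np.r_[p,s["eef_pos"][2],c*f[0]+sn*f[1],-sn*f[0]+c*f[1],f[2],s["torque"]]
    print(round(s["t"],2),"jig xyz",r[:3].round(2),"F",r[3:6].round(1),"M",r[6:].round(2));return r
E
python3 - <<'E'
from h import *
p=jw(-98,-6);fj()
print(robot.move_straight([*p,27],speed=60,until_force=5));fj()
print(robot.move_straight([*p,18],speed=10,until_force=4));r=fj()
z=r[2]
robot.wait(.2);fj()
print(robot.move_straight([*jw(-98,16),z+.3],speed=12,until_force=5));robot.wait(.2);fj()
E
```

```text
13.46 jig xyz [-97.7   -6.15  45.45] F [-0.2  0.3 -2.2] M [0.02 0.1  0.02]
False
13.91 jig xyz [-98.36  -5.82  26.53] F [-0.9  0.2 -2.1] M [0.03 0.01 0.02]
True
14.47 jig xyz [-97.93  -6.03  22.35] F [-0.9 -0.1  7. ] M [ 0.15  0.07 -0.  ]
14.67 jig xyz [-97.96  -6.03  22.37] F [-0.9  0.4  6.6] M [ 0.06  0.07 -0.04]
True
15.85 jig xyz [-98.07   4.34  22.38] F [-0.1  0.8  6.7] M [ 0.02 -0.04 -0.3 ]
```

Run:
```python
from h import *
for y in(4.8,5.3,5.8):
    robot.move_straight([*jw(-98,y),22.6],speed=10);robot.wait(.2);r=fj()
    if r[4]<-4:break
```

```text
16.3 jig xyz [-98.1    4.48  22.44] F [ 0.5 -5.9 -0.6] M [-1.07  0.2  -0.55]
```

Run:
```python
from h import *
for d,y in((-.01,5.2),(-.02,5.6)):
    robot.move_straight([*jw(-98,y),22.4],ori(J[2]+d),speed=10);robot.wait(.3);r=fj();print(d,"lever",1000*r[8]/r[4])
```

```text
16.85 jig xyz [-98.1    5.06  22.38] F [-1.3 -5.3  3.9] M [-0.83  0.5  -0.35]
-0.01 lever 67.00304616277059
17.4 jig xyz [-98.1    5.66  22.35] F [-1.  -3.3  5.4] M [-0.53  0.44 -0.27]
-0.02 lever 82.08576519225149
```

Run:
```python
from h import *
o=ori(J[2]-.013);y=5.2
robot.move_straight([*jw(-98,y),22.4],o,speed=15)
for x in(-90,-82,-78,-76,-75,-74,-73,-72,-71,-70):
    robot.move_straight([*jw(x,y),22.4],o,speed=15);r=fj()
    if r[3]<-5:break
```

```text
18.33 jig xyz [-91.08   5.15  22.37] F [-9.8 -4.8 11. ] M [-0.24  1.77 -0.22]
```

Run:
```python
from ov import *
robot.wait(.2);fj()
cv2.imwrite("pics/side2.png",robot.snapshot("side")[...,::-1])
o=(260,170);k=6;im=cv2.imread("pics/side2.png")[o[1]:o[1]+95,o[0]:o[0]+130];im=cv2.resize(im,None,fx=k,fy=k,interpolation=2)
c=jw(-53,4);wire(im,"side",[(-60,60,-22,22,18,56)],*c,J[2],k,np.array(o),(0,255,255));cv2.imwrite("pics/ov2.png",im)
```

```text
18.53 jig xyz [-91.08   5.16  22.37] F [-10.1  -5.    9.6] M [-0.24  1.7  -0.18]
```

View pics/ov2.png

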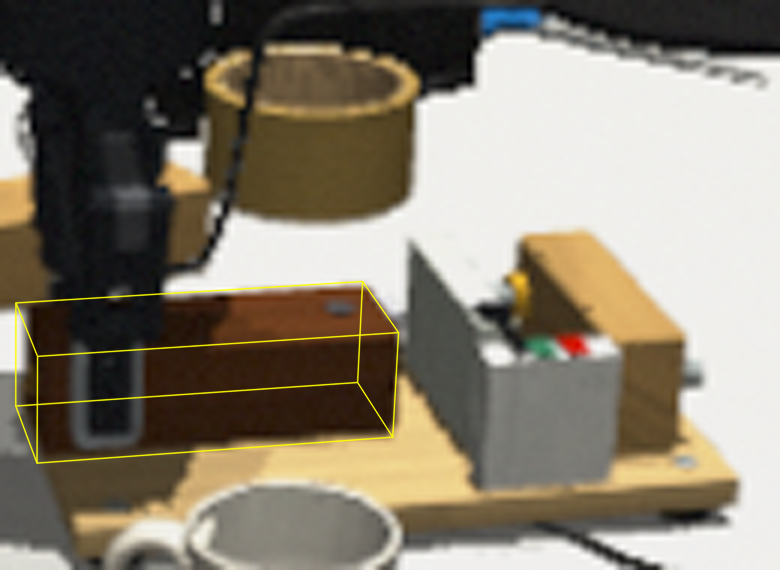

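No panel contact yet: the strut's end is still about 15 mm short of the panel. The resistance is bed and stop friction from pressing too hard, so I'll unload before sliding.

Run:
```python
from h import *
o=ori(J[2]-.013)
robot.move_straight([*jw(-90,4.7),22.9],o,speed=10);robot.wait(.2);r0=fj()
for x in(-86,-82,-80,-78,-77,-76,-75,-74,-73,-72,-71):
    robot.move_straight([*jw(x,4.7),22.9],o,speed=12);r=fj()
    if r[3]<-4:break
```

```text
19.03 jig xyz [-90.02   4.96  22.72] F [-0.2  0.2 -2.1] M [0.03 0.09 0.  ]
19.52 jig xyz [-85.95   4.74  22.86] F [-0.2  0.4 -1.6] M [-0.01  0.08  0.02]
20.0 jig xyz [-81.97   4.73  22.87] F [-0.7 -0.7 -2.4] M [0.   0.02 0.04]
20.32 jig xyz [-79.95   4.7   22.89] F [-0.7  0.3 -1.5] M [0.02 0.06 0.02]
20.63 jig xyz [-77.93   4.69  22.89] F [ 0.  -0.2 -1.7] M [ 0.04  0.14 -0.01]
20.88 jig xyz [-76.97   4.72  22.88] F [-0.5  0.2 -1.3] M [ 0.01  0.06 -0.02]
21.13 jig xyz [-75.95   4.7   22.89] F [ 0.7 -0.5 -1.8] M [0.03 0.08 0.05]
21.38 jig xyz [-74.94   4.68  22.9 ] F [-0.2  0.1 -0.7] M [0.01 0.09 0.03]
21.63 jig xyz [-73.93   4.68  22.9 ] F [-0.3  0.5 -2.2] M [0.04 0.04 0.  ]
21.88 jig xyz [-73.04   4.71  22.86] F [-0.5  0.7 -1.5] M [0.06 0.2  0.03]
22.13 jig xyz [-72.07   4.71  22.86] F [-1.8 -0.9 -1.3] M [ 0.12  0.38 -0.04]
22.38 jig xyz [-71.1    4.71  22.84] F [-2.4 -1.  -1. ] M [0.14 0.6  0.02]
```

Run:
```python
from h import *
o=ori(J[2]-.013)
robot.move_straight([*jw(-71,5.4),22.9],o,speed=5);fj()
for x in(-69,-67,-66,-65,-64.3):
    robot.move_straight([*jw(x,5.4),22.9],o,speed=12);r=fj()
    if r[3]<-9:break
X=x
for z in(22.7,22.55,22.4):
    robot.move_straight([*jw(X,5.4),z],o,speed=5);robot.wait(.2);r=fj()
    if r[5]>1.5:break
cv2.imwrite("pics/side3.png",robot.snapshot("side")[...,::-1])
from ov import wire
k=6;g=np.array((260,170));im=cv2.imread("pics/side3.png")[170:265,260:390];im=cv2.resize(im,None,fx=k,fy=k,interpolation=2);cv2.imwrite("pics/s3.png",im)
```

```text
22.68 jig xyz [-71.11   4.93  22.9 ] F [-3.5 -5.  -4.2] M [-0.59  0.93 -0.12]
22.99 jig xyz [-69.39   4.93  22.86] F [-4.9 -4.7 -1.8] M [-0.53  1.2  -0.16]
23.31 jig xyz [-67.66   4.91  22.79] F [-6.4 -5.3 -0.3] M [-0.5   1.55 -0.05]
23.56 jig xyz [-66.94   4.89  22.76] F [-9.1 -6.6  0.3] M [-0.43  1.84 -0.01]
24.01 jig xyz [-66.89   4.88  22.67] F [-9.1 -6.1  0.9] M [-0.38  1.8   0.01]
24.46 jig xyz [-66.83   4.88  22.6 ] F [-8.5 -5.7  2.8] M [-0.37  1.76  0.  ]
```

View pics/s3.png

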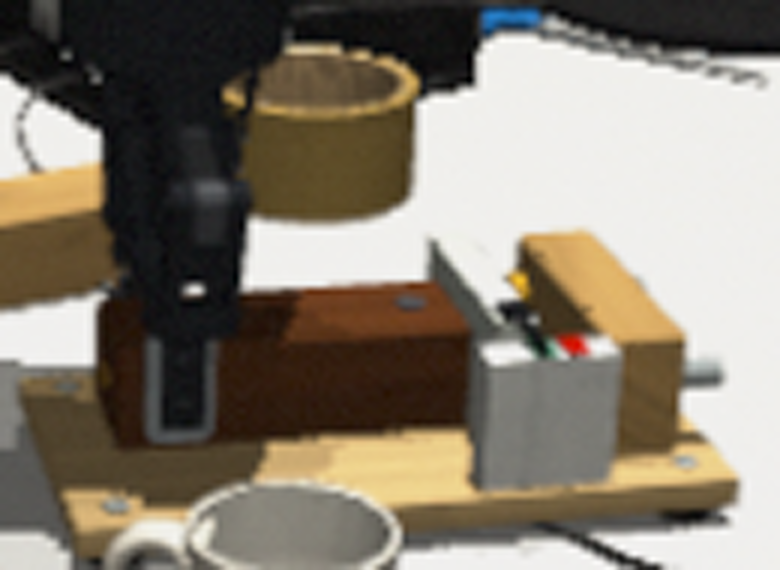

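The strut is against the panel and flush, and the pointer is at the start of the green. I'll advance about 2 mm more, ease the side force, then measure the panel travel by image shift against the unpressed picture.

```bash
cat > pm.py <<'E'
from h import *
def panel(name):
    """panel travel (mm): match unpressed panel's top-left corner patch along the jig x direction"""
    a=cv2.imread("pics/side2.png");b=cv2.imread(name)
    P=lambda d:proj("side",(*jw(25+d,40),67))
    p0=P(0);x,y=np.round(p0).astype(int);t=a[y-3:y+10,x-5:x+9]
    k=8;T=cv2.resize(t,None,fx=k,fy=k,interpolation=cv2.INTER_CUBIC)
    w=b[y-7:y+14,x-8:x+24];W=cv2.resize(w,None,fx=k,fy=k,interpolation=cv2.INTER_CUBIC)
    m=cv2.matchTemplate(W,T,cv2.TM_CCOEFF_NORMED);_,v,_,l=cv2.minMaxLoc(m)
    s=np.array([l[0]/k-3,l[1]/k-4]);u=(P(10)-P(0))/10
    return s.round(2),u.round(3),round(float(s@u/(u@u)),2),round(v,2)
if __name__=="__main__":
    print(panel("pics/side1.png"),panel("pics/side3.png"))
    o=ori(J[2]-.013)
    for x in(-64,-63.2):
        robot.move_straight([*jw(x,5.2),22.6],o,speed=8);robot.wait(.2);r=fj()
    cv2.imwrite("pics/side4.png",robot.snapshot("side")[...,::-1]);print(panel("pics/side4.png"))
E
python3 pm.py; python3 -c "
import cv2,numpy as np
c=lambda f:cv2.resize(cv2.imread(f)[205:240,320:372],None,fx=7.5,fy=7.5,interpolation=2)
cv2.imwrite('pics/s4.png',np.hstack([c('pics/side3.png'),c('pics/side4.png')]))"
```

```text
(array([ 0.25, -0.25]), array([ 0.462, -0.027]), 0.57, 0.77) (array([ 3.  , -1.12]), array([ 0.462, -0.027]), 6.61, 0.97)
25.11 jig xyz [-64.99   4.84  22.54] F [-10.6  -3.9   2.4] M [-0.11  1.76  0.06]
25.56 jig xyz [-64.33   4.84  22.53] F [-11.4  -4.7   3.4] M [-0.11  1.93  0.2 ]
(array([ 4.12, -1.25]), array([ 0.462, -0.027]), 9.05, 0.96)
```

View pics/s4.png

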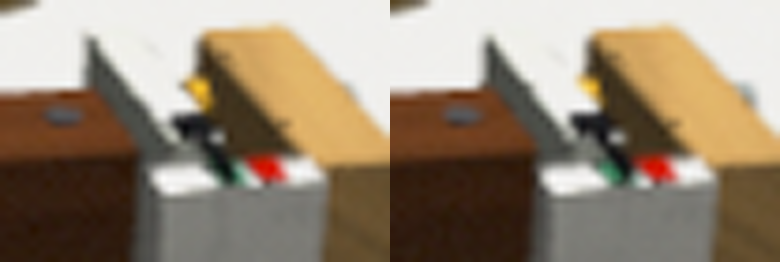

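The pointer is well inside the green. Image shift and arm travel both give about 9 mm. Now hold.

Run:
```python
from pm import *
for i in range(3):robot.wait(1.4);fj()
st();cv2.imwrite("pics/side5.png",robot.snapshot("side")[...,::-1]);print(panel("pics/side5.png"))
print(robot.hand_in())
```

```text
27.01 jig xyz [-64.35   4.83  22.5 ] F [-11.5  -4.2   3.7] M [-0.09  1.97  0.1 ]
28.41 jig xyz [-64.35   4.85  22.5 ] F [-10.8  -4.    3.9] M [-0.13  1.88  0.13]
29.81 jig xyz [-64.34   4.85  22.49] F [-12.1  -5.    3.3] M [-0.11  1.95  0.15]
29.81 [ 405.1 -371.2   22.5] F [-13.   -0.7   3.3] M [-0.11  1.95  0.15] w 43.3 g 62.4
(array([ 4.12, -1.25]), array([ 0.462, -0.027]), 9.05, 0.96)
the job is handed in; nothing more can be done
None
```

I've handed the job in: the walnut strut lies on the bed against the side stop, pressing the panel in by about 9 mm (pointer mid-green), held steady for over 4 s and still gripped; no verdict on the judging came back.

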